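Run the length stop out to its end stop

TASK

Run the bar shear's length stop out to the end stop: press the stop carriage's lock button down with a fingertip and keep it down all the way while you push the carriage along its rail, away from the shear, until it is fully home against the end stop. Then let the button up so that the carriage locks there. Push it, do not grip it, and leave the stock and the tools lying about undisturbed.

Things in the scene. Friction and masses are not known exactly. Their poses are not given: they have to be found in the camera images.
- gauge: The bar shear with its length-stop rail, one unit bolted to the bench. A slotted aluminium rail, 40 mm wide, 490 mm long, its top 60 mm above the bench, runs along this body's y axis; origin on the bench under the middle of the rail. The shear (green, 220 mm tall) stands at the -y end, centred 360 mm from the origin; a steel stock bed (top 45 mm above the bench) runs beside the rail on its +x side, centred 78 mm from it. The unit's place and yaw on the bench vary.
- carriage (a joint): Position of the stop carriage along the rail in m; grows along the gauge's +y, away from the shear. The carriage is a plain steel saddle 90 mm long and 66 mm wide, its top plate 73.5 mm above the bench, with a stop finger over the stock bed. With the button up, spring clamp shoes hold it fast to the rail anywhere (against about 30 N); with the button held down it slides with a drag of about 1 to 2 N.
- lock_button (a joint): How far the lock button is pressed, in m: 0 up (locked, within 0.3 mm), 0.010 fully down. It springs back. The force rises to about 5 N over the first 4 mm, by when the shoes have let go, and to about 7.5 N at the bottom, which is a hard stop; half to nearly full travel is a good place to hold it. The shoes grip again when it comes up.
- button_top (a point): Centre of the top of the lock button, a round black cap 34 mm in diameter on top of the carriage, pressed straight down. When up its top is 96.5 mm above the bench, 15 mm above its steel collar (44 mm in diameter). It rides along with the carriage. It lies on the rail's centre line, 60 mm behind the carriage's leading face.
- thumb_plate (a point): Middle of the top edge of the steel thumb plate that stands across the carriage just ahead of the button, 50 mm wide, 6 mm thick, top 113.5 mm above the bench; the point is on the face towards the button, 28 mm ahead of the button's centre. A finger on the button can push against this face; a finger that only drags the button along by friction also moves the carriage.
- carriage_face (a point): Middle of the carriage's leading (+y) face, on the rail's centre line, 67.5 mm above the bench.
- stop_face (a point): Middle of the face of the end stop that the carriage comes up against, on the rail's centre line, 67.5 mm above the bench. The end stop is a dark steel saddle block 30 mm long, 66 mm wide, top 73.5 mm above the bench, with a small clamp knob on its robot side, fixed on the far part of the rail; it is clamped at a different place each time and does not move.
- tape_measure: Loose tape measure 36 x 66 x 62 mm; origin under its centre. Leave alone.
- square: Loose try square, stock 110 mm and blade 160 mm, 20 mm high, in front of the rail; origin under the middle of its stock, blade towards -x. Leave alone.
- cutout: Loose flat cut steel skyline, 5 mm thick, 200 mm long, up to 115 mm wide, behind the rail; origin under its foot strip. Leave alone.
- wire_brush: Loose brush lying on the bench in front of the rail. Leave alone.
- jar: Loose amber jar, 60 mm in diameter and 85 mm high; origin under its centre. Leave alone.
- bar_end (a point): Point on top of a loose flat steel bar, 40 x 250 x 6 mm, that lies through the shear on the stock bed; the point is 10 mm from the bar's end nearer the carriage. Leave alone.

How it is judged:
On the way, in this order (a step that is already met when the one before it is completed fails the run):
1. the lock button is held down by the fingers while the carriage is still well away from the end stop (value of joint lock_button above 0.003 m and distance between carriage_face and stop_face above 0.05 m and contact force between the fingers and lock_button_c0 above 0.5 N), for 0.2 s.
2. with the fingers still holding the button down, the carriage comes home against the end stop (value of joint lock_button above 0.002 m and distance between carriage_face and stop_face below 0.003 m and contact force between the fingers and lock_button_c0 above 0.5 N), for 0.1 s.
At the end, for the whole second after the job is handed in: The carriage stands still within 3 mm of the end stop and the lock button is up again (within 1 mm) (distance between carriage_face and stop_face below 0.003 m and value of joint lock_button below 0.001 m and velocity of joint carriage between -0.005 and 0.005 m/s); the robot touches nothing.
It fails at once if the carriage is forced along, or the button let up on the way: the carriage is over 8 mm from its start and over 8 mm short of the end stop with the button up (pressed less than 1 mm) (distance of carriage_face from where it was at the start of the episode above 0.008 m and distance between carriage_face and stop_face above 0.008 m and value of joint lock_button below 0.001 m).
It fails at once if a loose bystander is moved by more than 25 mm or lifted (distance of any of bar_end, tape_measure, square, cutout, wire_brush, jar from where it was at the start of the episode above 0.025 m).
It fails at once if the carriage is gripped: its thumb plate, or its two side cheeks, pressed by the fingers from both sides at once ((contact force between the fingers and carriage_c5 above 1 N and contact force between the fingers and carriage_c6 above 1 N) or (contact force between the fingers and carriage_c1 above 1 N and contact force between the fingers and carriage_c2 above 1 N)).
It also fails if it takes over 45 s, if anything falls off the work surface, if the arm or the gripper's body presses on something with over 40 N, if the wrist force passes 120 N, or if a joint passes its speed limit or range.

ROBOT

A 6-joint arm with a two-finger parallel gripper is mounted at the origin on the work surface. World frame = base frame: x ahead of the robot, y to its left, z up, the work surface at z = 0. Lengths are in m, angles in rad, forces in N, time in s.
With the tool pointing down it reaches from about 0.275 to 0.875 m from the base axis. Payload 12.5 kg.
Tool frame: the origin (TCP) lies on the centre line of the jaws, within the pads' length; the fingertips stand r.finger_overhang ahead of it and the grasp point (between the pads) lies 3 mm ahead of it (r.finger_overhang is the distance from the TCP to the fingertips, in m); z points along the fingers, y is the line along which they close (so a half turn about z gives the same grasp; the last joint's range is limited). The gripper opens to 85 mm and grips with 20 to 120 N. Pads are 22 mm wide; open, the fingers measure 114 mm over their backs; the gripper's body (76 mm by 85 mm) begins 54 mm behind the grasp point. The pads swing forward as they close: fully open they stand 13 mm farther back than shut.
Start: joints at [-1.238, 0.351, 1.652, -0, 1.139, -0.085], TCP at [0.223, -0.503, 0.253] pointing down, gripper open.
Joint ranges: [-2.75, 2.75], [-0.79, 2.1], [0.01, 2.65], [-1.57, 4.71], [0.07, 3.14], [-2.87, 2.87]. Speed limits (rad/s): [2.22, 2.22, 2.79, 3.14, 3.14, 3.14].

INTERFACE

Orientations are given as a unit quaternion [x, y, z, w].
In Python, from cell import r, optics gives the robot as it stands. The module is installed in compiled form; this text tells all that it offers. Calls block until the motion is done:
- r.move_to(position, orientation): joint-space move of the TCP to a pose.
- r.move_linear(position, rot=None, vel=0.15): straight line of the TCP; rot=None keeps the orientation; vel is the mean speed in m/s.
- r.set_joints(angles): joint-space move.
- r.set_gripper(opening, squeeze=None): opening from 0.0 (shut) to 1.0 (fully open); squeeze is the grip in N (None keeps the last); returns when the fingers have stopped.
- r.sleep(seconds).
- r.inverse_kinematics(position, orientation): joint angles nearest the present ones, or None.
- optics.get_image(name): name is "scene" or "top" or "wrist"; returns a dict with "pixels" (384x512x3 uint8, red, green, blue), "depth" (384x512 float32, m along the optical axis (not along the pixel's ray), 0 where there is no reading), "fx", "fy", "cx", "cy" (pixels), "camera_from_world" (4x4, takes a point from world to camera coordinates); the wrist camera has in their place "mount" (4x4, takes a point from camera to tool coordinates, whose origin is the TCP and whose axes are the flange's). Camera axes: x right, y down, z forward; pixel columns grow to the right and rows downward; lengths in m; the calibration is good to about 2 mm. The wrist camera is an equidistant fisheye: a pixel r from the principal point sees the ray r / f radians off the axis. A picture is of the moment at which its call begins: read the wrist's pose just before it.
A pose or a line that the arm cannot do raises r.PlanningError and nothing moves.
- r.hand_in(): hands the job in; it is judged then, once.
Readings, each from a call of its own:
- r.current_t(): time.
- r.current_q(): joint angles.
- r.current_qvel(): joint speeds.
- r.current_effort(): joint torques, N m.
- r.current_tool_pos(): TCP position.
- r.current_ee_rot(): TCP orientation.
- r.current_contact_force(): force on the tool from outside, world axes, zero at the start.
- r.current_torque(): the same for the moment, N m.
- r.current_opening(): opening from 0.0 (shut) to 1.0 (fully open).
- r.current_finger_force(): force on a finger pad.
Only numpy, scipy, OpenCV 4.12 (cv2) and the standard library are available. Lean on these libraries where they do the work, as an engineer would, in place of code of your own. Each camera call takes 0.05 s, during which the arm holds its last target. There are 200 camera calls.

## Working session

There is one attempt and no reset: what is moved stays moved. The work goes in short steps, each a Python script; the robot and the scene stay as the last script left them, time stands still between calls to the robot, and variables do not carry over. Pictures are saved under pics/ and viewed, at most 10 in all, crops included, and the job is handed in when it is done.

```bash
mkdir -p pics; python3 - <<'E'
from cell import r,optics
import numpy as np,cv2
for n in("top","scene"):
    d=optics.get_image(n); cv2.imwrite(f"pics/{n}0.png",d["pixels"][...,::-1]); np.savez(f"{n}0.npz",**d)
    print(n,d["fx"],d["cx"],d["cy"],np.round(d["camera_from_world"],3).tolist())
print(r.finger_overhang,r.current_t(),r.current_ee_rot())
E
```

```text
top 494.0261589018571 260.8330429596663 195.96629072516478 [[0.029, -1.0, 0.01, 0.057], [-0.993, -0.03, -0.11, 0.539], [0.11, -0.007, -0.994, 1.141], [0.0, 0.0, 0.0, 1.0]]
scene 361.1958955320115 250.31465977630853 188.75022659969548 [[0.367, 0.93, 0.0, -0.231], [0.637, -0.251, -0.729, -0.243], [-0.678, 0.268, -0.684, 1.366], [0.0, 0.0, 0.0, 1.0]]
0.022 0.1 [ 9.78266403e-01  2.07351270e-01 -6.77373163e-05 -5.39782901e-04]
```

View pics/top0.png

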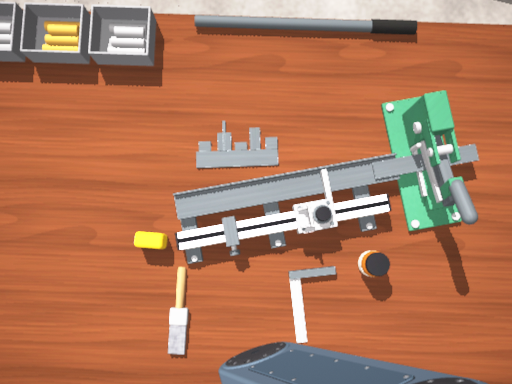

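View pics/scene0.png

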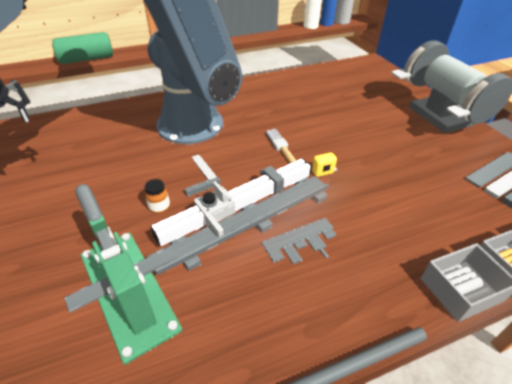

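The top view shows the button at about (322,213), the thumb plate at about (302,216), the end stop at about (231,235) and the white rail from (180,240) to (388,204). In the scene view the button is at about (209,199) and the stop at about (273,175).

```bash
cat > h.py <<'E'
import numpy as np,cv2
def ray(d,u,v):
    M=d["camera_from_world"];R=M[:3,:3];c=-R.T@M[:3,3]
    return c,R.T@np.array([(u-d["cx"])/d["fx"],(v-d["cy"])/d["fy"],1])
def onz(d,u,v,z):
    c,w=ray(d,u,v);return c+w*(z-c[2])/w[2]
def tri(d1,p1,d2,p2):
    c1,w1=ray(d1,*p1);c2,w2=ray(d2,*p2)
    s=np.linalg.lstsq(np.c_[w1,-w2],c2-c1,rcond=None)[0];a=c1+s[0]*w1;b=c2+s[1]*w2
    return (a+b)/2,np.linalg.norm(a-b)
def blob(m,near,r):
    m=m.copy();yy,xx=np.indices(m.shape);m&=((xx-near[0])**2+(yy-near[1])**2<r*r)
    n,l,s,c=cv2.connectedComponentsWithStats(m.astype(np.uint8));i=1+np.argmax(s[1:,4]);return c[i],s[i]
E
python3 - <<'E'
from h import *
T=dict(np.load("top0.npz"));S=dict(np.load("scene0.npz"))
t=T["pixels"];s=S["pixels"]
bt,st=blob(t.max(2)<75,(322,213),14);bs,ss=blob(s.max(2)<75,(209,199),12)
print("button",bt,st,bs,ss,tri(T,bt,S,bs),onz(T,*bt,.0965))
# white rail
w=(t.min(2)>200).astype(np.uint8); 
yy,xx=np.nonzero(w); P=np.array([onz(T,x,y,.06)[:2] for x,y in zip(xx,yy) if 175<xx.min()*0+x<392 and 190<y<255])
(c,sz,a)=cv2.minAreaRect(P.astype(np.float32)*1000);print("rail",c,sz,a)
# right and left parts for centre line
a=t[195:255,170:395][...,::-1];b=s[150:250,145:320][...,::-1]
cv2.imwrite("pics/c.png",np.vstack([cv2.resize(a,(787,210),interpolation=2),cv2.resize(b,(787,385),interpolation=2)[:,:787]]))
# depth profile along the line from button to rail's left end
for x in range(200,330,4):
    y=213+(x-322)*(240-213)/(180-322.); y=int(round(y)); 
    z=T["depth"][y,x];M=T["camera_from_world"];p=np.array([(x-T["cx"])/T["fx"]*z,(y-T["cy"])/T["fy"]*z,z]);q=M[:3,:3].T@(p-M[:3,3]);print(x,y,np.round(q,3),t[y,x])
E
```

```text
button [324.75675676 213.98648649] [316 207  15  14  74] [208.54205607 198.        ] [203 193  12  11 107] (array([ 0.49503093, -0.06850029,  0.08889106]), np.float64(0.006137990591562869)) [ 0.49350633 -0.07039349  0.0965    ]
rail (478.41534423828125, 21.150970458984375) (142.73509216308594, 489.4291076660156) 0.09469587355852127
200 236 [0.438 0.211 0.045] [49 48 53]
204 235 [0.44  0.201 0.05 ] [50 48 53]
208 235 [0.441 0.192 0.046] [49 48 52]
212 234 [0.443 0.183 0.046] [49 48 52]
216 233 [0.446 0.173 0.051] [49 47 52]
220 232 [0.408 0.081 1.192] [49 48 52]
224 232 [0.448 0.154 0.073] [154 162 166]
228 231 [0.45  0.145 0.075] [179 187 193]
232 230 [0.453 0.136 0.071] [180 187 194]
236 229 [0.455 0.127 0.071] [129 134 139]
240 229 [0.457 0.119 0.048] [49 49 52]
244 228 [0.459 0.109 0.05 ] [50 49 53]
248 227 [0.462 0.1   0.049] [49 47 52]
252 226 [0.464 0.091 0.049] [55 53 58]
256 226 [0.465 0.082 0.049] [49 47 51]
260 225 [0.467 0.073 0.053] [49 47 52]
264 224 [0.47  0.063 0.05 ] [50 49 53]
268 223 [0.472 0.054 0.048] [55 53 58]
272 223 [0.473 0.045 0.048] [49 47 52]
276 222 [0.475 0.036 0.049] [50 48 53]
280 221 [0.478 0.027 0.048] [48 47 51]
284 220 [0.48  0.017 0.048] [55 54 58]
288 219 [0.483 0.008 0.047] [85 82 85]
292 219 [ 0.483 -0.001  0.048] [49 48 50]
296 218 [ 0.484 -0.009  0.072] [250 249 249]
300 217 [ 0.487 -0.017  0.074] [254 254 254]
304 216 [ 0.489 -0.027  0.073] [254 254 254]
308 216 [ 0.488 -0.033  0.096] [182 179 181]
312 215 [ 0.492 -0.045  0.069] [236 234 235]
316 214 [ 0.493 -0.051  0.097] [63 63 66]
320 213 [ 0.495 -0.059  0.1  ] [73 71 76]
324 213 [ 0.496 -0.069  0.095] [72 71 75]
328 212 [ 0.498 -0.077  0.097] [69 66 72]
```

View pics/c.png

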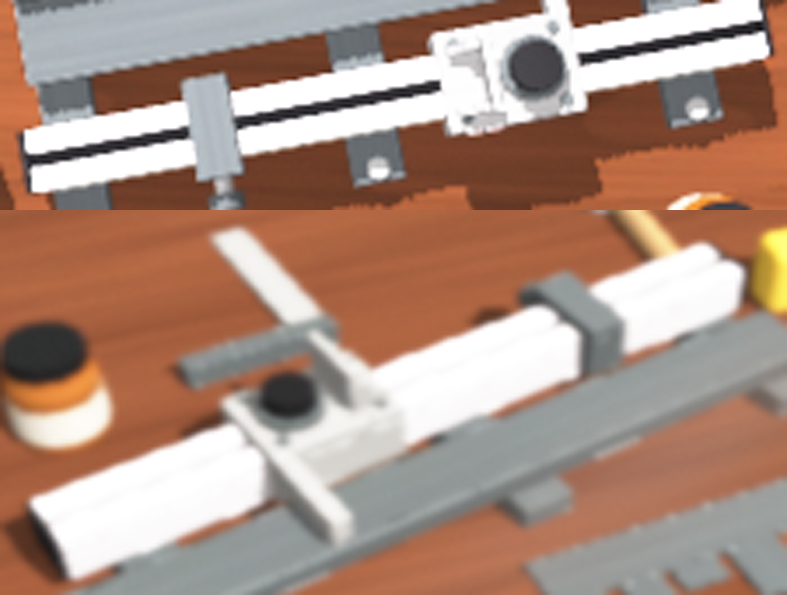

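The crop shows the button disc at (538,65), which is top-view pixel (323.7,213.6). It also shows the thumb plate left of the button, the groove line, and the right face of the end stop near top-view pixel x = 238. Next I fit the rail line, the button circle and the stop edge, then move to hover and look from near.

```bash
cat > fit.py <<'E'
from h import *
T=dict(np.load("top0.npz"));S=dict(np.load("scene0.npz"));t=T["pixels"].astype(int)
bt,st=blob(t.max(2)<100,(323,213),14); b=onz(T,*bt,.0965)
yy,xx=np.nonzero(t.max(2)<75); k=np.abs(yy-(240.4-(xx-178.6)*.1752))<3; k&=(xx>178)&(xx<390)&((xx<225)|(xx>240))&((xx<292)|(xx>340))
P=np.array([onz(T,x,y,.055)[:2] for x,y in zip(xx[k],yy[k])],np.float32)
vx,vy,x0,y0=cv2.fitLine(P,cv2.DIST_HUBER,0,.01,.01).ravel()
u=np.array([vx,vy])*np.sign(vy);n=np.array([u[1],-u[0]]);p0=np.array([x0,y0])
# end stop: grey pixels on top, along-rail extent
m=(t.max(2)>110)&(t.max(2)<215)&(t[...,2]>=t[...,0])
yy,xx=np.nonzero(m);k=(xx>215)&(xx<250)&(yy>212)&(yy<250)
Q=np.array([onz(T,x,y,.0735)[:2]-p0 for x,y in zip(xx[k],yy[k])]);s=Q@u;l=Q@n
s=s[np.abs(l)<.02]
sb=(b[:2]-p0)@u
E
python3 - <<'E'
from fit import *
print("px",bt,st,"b",b,"off-line",(b[:2]-p0)@n,"u",u,"sb",sb,"stop s",np.percentile(s,[2,50,98]),"travel",np.percentile(s,2)-.001-sb-.06)
from cell import r,optics
from scipy.spatial.transform import Rotation as R
line_b=np.r_[p0+u*sb,.0965]; print("line button",line_b)
best=None
for sg in(1,-1):
    x=np.r_[sg*u,0];z=np.array([0,0,-1.]);q=R.from_matrix(np.c_[x,np.cross(z,x),z]).as_quat()
    j=r.inverse_kinematics(line_b+[0,0,.09],q); print(sg,q,j)
    if j is not None and (best is None or abs(j[5])<abs(best[1][5])): best=(q,j)
q=best[0];np.save("q.npy",q)
r.set_gripper(0.0);r.move_to(line_b+[0,0,.10],q)
M=np.eye(4);M[:3,:3]=R.from_quat(r.current_ee_rot()).as_matrix();M[:3,3]=r.current_tool_pos()
d=optics.get_image("wrist");np.savez("w0.npz",W=M,**d);cv2.imwrite("pics/w0.png",d["pixels"][...,::-1]);print(r.current_t(),r.current_contact_force(),{k:v for k,v in d.items() if k not in("pixels","depth")})
E
```

```text
px [323. 214.] [316 207  15  15 183] b [ 0.49335986 -0.06648051  0.0965    ] off-line -0.001979862978793532 u [-0.21013184  0.97767305] sb -0.09713743430928408 stop s [0.0963227  0.11267527 0.12898106] travel 0.13246013244357652
line button [ 0.49529552 -0.06606447  0.0965    ]
1 [0.62843781 0.77785983 0.         0.        ] [-2.25795282e-01  3.45623422e-01  1.84601847e+00 -4.44089210e-16
  9.49950759e-01 -4.37505095e-01]
-1 [ 0.77785983 -0.62843781  0.         -0.        ] [-2.25795282e-01  3.45623422e-01  1.84601847e+00 -4.44089210e-16
  9.49950759e-01  2.70408756e+00]
2.7917 [0.56351066 0.75033018 0.72011132] {'fx': 297.3186396354542, 'fy': 297.3186396354542, 'cx': 248.89331380108948, 'cy': 192.64517712699032, 'mount': array([[ 5.59744722e-04, -9.61772916e-01, -2.73847667e-01,
         6.87057015e-02],
       [ 9.99999765e-01,  6.46407302e-04, -2.26229587e-04,
        -6.31189737e-05],
       [ 3.94598621e-04, -2.73847476e-01,  9.61773052e-01,
        -1.21014598e-01],
       [ 0.00000000e+00,  0.00000000e+00,  0.00000000e+00,
         1.00000000e+00]])}
```

View pics/w0.png

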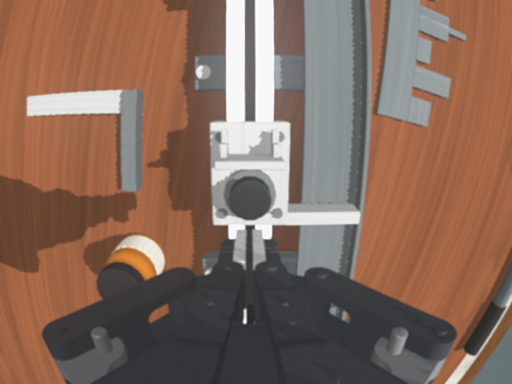

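The wrist view shows the button cap at about (250,197), the thumb plate at row ~160 and the fingertips at about (250,240). I'll cast the button ray from here against the top view, then press in small steps.

```bash
python3 - <<'E'
from fit import *
d=dict(np.load("w0.npz"));w=d["pixels"].astype(int)
c,sz=blob(w.max(2)<75,(250,197),28)
def wray(px):
    x,y=(px[0]-d["cx"])/d["fx"],(px[1]-d["cy"])/d["fy"];th=np.hypot(x,y);v=np.array([np.sin(th)*x/th,np.sin(th)*y/th,np.cos(th)])
    X=d["W"]@d["mount"];return X[:3,3],X[:3,:3]@v
o,v=wray(c);bw=o+v*(.0965-o[2])/v[2]
o2,v2=ray(T,*bt);k=np.linalg.lstsq(np.c_[v,-v2],o2-o,rcond=None)[0];A=o+k[0]*v;B=o2+k[1]*v2
print(c,sz,"wrist on plane",bw,"tri",A,B,"s",(bw[:2]-p0)@u,"n",(bw[:2]-p0)@n,"tcp",d["W"][:3,3])
E
```

```text
[241.58895706 210.66257669] [229 194  35  25 163] wrist on plane [ 0.49154952 -0.0768364   0.0965    ] tri [ 0.48922424 -0.0599217   0.14490749] [ 0.48959278 -0.05997264  0.14494299] s -0.1068816976197449 n -0.005925888261972711 tcp [ 0.49536886 -0.06677017  0.19661971]
```

```bash
python3 - <<'E'
from fit import *
d=dict(np.load("w0.npz"));w=d["pixels"].astype(int)
print(w.max(2)[197,215:290:3], w.max(2)[160:235:3,250])
def wray(px):
    x,y=(px[0]-d["cx"])/d["fx"],(px[1]-d["cy"])/d["fy"];th=np.hypot(x,y);v=np.array([np.sin(th)*x/th,np.sin(th)*y/th,np.cos(th)])
    X=d["W"]@d["mount"];return X[:3,3],X[:3,:3]@v
for th in(85,100,120):
    c,sz=blob(w.max(2)<th,(250,197),29)
    o,v=wray(c);bw=o+v*(.0965-o[2])/v[2]
    o2,v2=ray(T,*bt);k=np.linalg.lstsq(np.c_[v,-v2],o2-o,rcond=None)[0];A=o+k[0]*v;B=o2+k[1]*v2
    print(th,c,sz,"plane",bw,"tri",A,B,"s",(bw[:2]-p0)@u,"n",(bw[:2]-p0)@n)
E
```

```text
[150 151 156 119  95  74  76  76  78  77  77  77  78  80  81  79  78  80
  87 148 183 230 229 229 227] [173 233 234 191 155 143  68  85  83  83  81  80  80  77  77  76  75  76
  75  73 170 229  72  62  66]
85 [248.40015129 198.31618759] [ 228  177   42   42 1322] plane [ 0.49467292 -0.06575877  0.0965    ] tri [ 0.49499406 -0.06730516  0.09133374] [ 0.49377022 -0.06718942  0.09122302] s -0.09670772136492102 n -0.0005444661548330052
100 [248.08577128 197.42553191] [ 225  177   46   42 1504] plane [ 0.49428295 -0.06510222  0.0965    ] tri [ 0.49483064 -0.06778962  0.08743186] [ 0.49407048 -0.06770814  0.0873618 ] s -0.0959838930796928 n -0.0007877629632103201
120 [247.48204504 197.05477785] [ 224  176   48   44 1643] plane [ 0.49376171 -0.06490617  0.0965    ] tri [ 0.49433874 -0.0678437   0.08655808] [ 0.49413448 -0.0678187   0.08653884] s -0.09568268712539675 n -0.001256170227599058
```

The top and wrist views agree on the button to about 1 mm. I'll press 7 mm ahead of the button's centre, stepping down with force feedback.

```bash
python3 - <<'E'
from fit import *
from cell import r
q=np.load("q.npy");oh=r.finger_overhang
P=p0+u*(sb+.007)+n*(-.0008)
r.move_linear(np.r_[P,.112+oh],q,vel=.1); r.sleep(.2)
f0=r.current_contact_force();print(f0,r.current_tool_pos())
z=.112
while z>.080:
    z-=.0015; r.move_linear(np.r_[P,z+oh],vel=.03)
    f=r.current_contact_force()-f0; print(round(z,4),np.round(r.current_tool_pos()[2]-oh,4),np.round(f,2),round(r.current_t(),2))
    if f[2]>5.6: break
np.save("st.npy",np.r_[P,z,f0])
E
```

```text
[-0.37802431 -0.03516864 -0.16396374] [ 0.49334286 -0.05951334  0.13456027]
0.1105 0.1105 [ 0.6  -0.35  0.17] 4.02
0.109 0.1089 [-1.28  1.06  0.15] 4.27
0.1075 0.1074 [ 0.26  0.61 -0.19] 4.52
0.106 0.1059 [ 0.89  0.93 -0.8 ] 4.77
0.1045 0.1044 [ 0.89 -0.5   0.23] 5.02
0.103 0.1029 [ 0.82 -0.28  0.65] 5.27
0.1015 0.1014 [-0.57 -0.36  0.83] 5.52
0.1 0.0999 [ 0.64  0.18 -0.81] 5.77
0.0985 0.0984 [0.3  0.22 0.4 ] 6.02
0.097 0.0969 [ 0.36 -0.49 -0.13] 6.27
0.0955 0.0955 [ 1.23 -1.14  2.39] 6.52
0.094 0.0941 [0.22 0.04 2.76] 6.77
0.0925 0.0925 [ 0.46 -0.31  4.9 ] 7.02
0.091 0.0911 [ 0.28 -0.07  4.77] 7.27
0.0895 0.0896 [ 0.57 -0.17  6.67] 7.52
```

Contact came at 96.5 mm, as expected, and the button is now about 7 mm down. Now the push.

```bash
python3 - <<'E'
from fit import *
from cell import r
a=np.load("st.npy");P=a[:2];z=a[2]+r.finger_overhang;f0=a[3:]
u3=np.r_[u,0];r.sleep(.3)
def go(D,v):
    r.move_linear(np.r_[P+u*D,z],vel=v)
    fs=[]
    for _ in range(4): fs.append(r.current_contact_force()-f0);r.sleep(.02)
    f=np.mean(fs,0)
    print(round(D,4),round((r.current_tool_pos()[:2]-P)@u,4),"along",round(f[:2]@u,2),"side",round(f[:2]@n,2),"z",round(f[2],2),round(r.current_t(),2));return f
for D in(.02,.05,.08,.11,.12): 
    f=go(D,.05)
    if f[:2]@u<-12 or f[2]<3.5: raise SystemExit("check")
while D<.155:
    D+=.002;f=go(D,.02)
    if f[:2]@u<-9 or f[2]<3: break
E
```

```text
0.02 0.0202 along 1.13 side 0.8 z 5.31 8.43
0.05 0.0502 along 1.06 side 0.7 z 5.41 9.25
0.08 0.0801 along 0.94 side 0.44 z 5.19 10.07
0.11 0.1102 along 1.23 side 0.13 z 5.41 10.88
0.12 0.1202 along 0.88 side 0.93 z 5.26 11.3
0.122 0.1221 along 0.94 side 0.35 z 5.36 11.62
0.124 0.1241 along 1.33 side 1.0 z 5.59 11.93
0.126 0.1261 along 0.94 side 0.49 z 4.94 12.25
0.128 0.1281 along 0.39 side 0.83 z 5.87 12.57
0.13 0.1301 along 1.0 side 0.6 z 5.27 12.88
0.132 0.1321 along 1.08 side 0.1 z 5.32 13.2
0.134 0.1341 along 0.97 side 0.28 z 5.79 13.52
0.136 0.1361 along 0.81 side 0.47 z 5.49 13.83
0.138 0.1379 along -1.51 side 0.5 z 5.02 14.15
0.14 0.1398 along -1.32 side 0.31 z 5.3 14.47
0.142 0.1418 along -1.62 side 0.94 z 5.41 14.78
0.144 0.1438 along -1.86 side 0.53 z 5.29 15.1
0.146 0.1458 along -1.82 side 0.73 z 4.88 15.42
0.148 0.1464 along -17.32 side -0.69 z 4.64 15.73
```

At D≈0.137 the carriage met the stop. The finger then slid about 10 mm over the cap and met the thumb plate at 0.146, pushing 17 N with the button still held. I'll check this in the pictures before letting up.

```bash
python3 - <<'E'
from cell import r,optics
import cv2,numpy as np
d=optics.get_image("top");s=optics.get_image("scene")
a=d["pixels"][170:260,160:310,::-1];b=s["pixels"][130:220,200:350,::-1];w=optics.get_image("wrist")["pixels"][...,::-1]
cv2.imwrite("pics/h.png",np.hstack([np.vstack([cv2.resize(x,(450,270),interpolation=2) for x in(a,b)]),cv2.resize(w,(350,540))[:, :]]));print(r.current_t())
E
```

```text
15.8833
```

View pics/h.png

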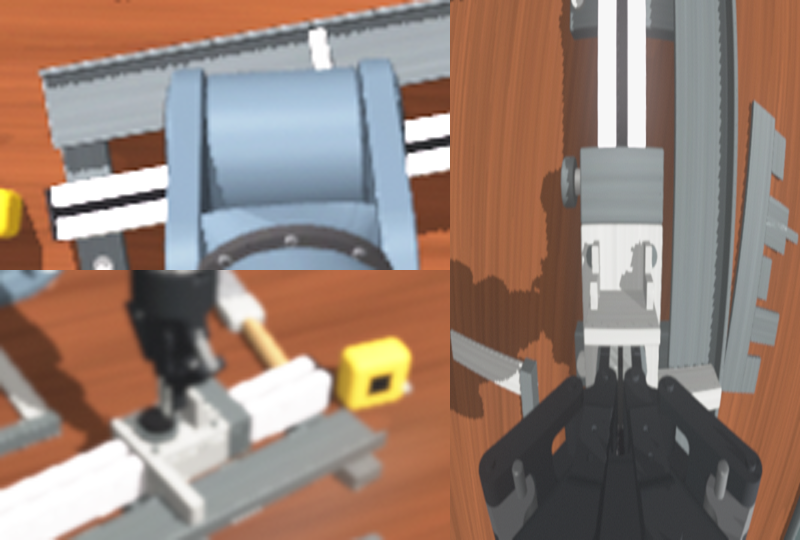

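The wrist panel shows the carriage's leading face flush against the dark end stop at about (622,225), and the scene panel shows the fingertip on the button behind the plate. I'll ease the push slightly, keeping some forward force, then lift straight up and check.

```bash
python3 - <<'E'
from fit import *
from cell import r,optics
a=np.load("st.npy");P=a[:2];z=a[2]+r.finger_overhang;f0=a[3:]
r.move_linear(np.r_[P+u*.1472,z],vel=.01);f=r.current_contact_force()-f0;print(f[:2]@u,f[2])
r.move_linear(np.r_[P+u*.1472,z+.014],vel=.03);print(np.round(r.current_contact_force()-f0,2))
r.move_linear(np.r_[P+u*.1472,z+.08],vel=.1);r.sleep(.3)
print(np.round(r.current_contact_force()-f0,2),r.current_t())
w=optics.get_image("wrist")["pixels"][...,::-1];cv2.imwrite("pics/w1.png",w)
E
```

```text
-8.86220311625102 5.424474045207546
[ 1.01 -9.74  0.27]
[ 0.35 -0.18 -0.49] 17.8583
```

View pics/w1.png

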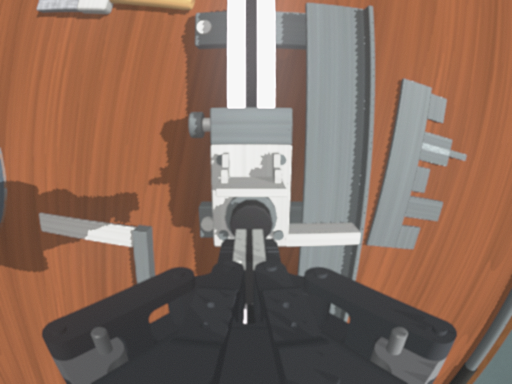

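The carriage sits flush against the end stop at about (250,145), the button is free at about (250,215), and the arm touches nothing.

```bash
python3 -c "
from cell import r
print(r.hand_in())"
```

```text
the job is handed in; nothing more can be done
None
```

I held the button down and pushed the carriage home against the end stop, let the button up to lock it there, and handed the job in at about 18 s; the hand-in gave no verdict.

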